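# Dispense one glass blank and slide it onto the square pad

### The job

Press the plunger of the glass-blank dispenser all the way down once and let it come back up, so that a single white blank is ejected onto the bench. Then push that blank along the bench with the fingers until it lies wholly on the square graphite pad (not the round one), and leave it lying there, the other blanks still in the dispenser. Only light pushing: do not pinch or lift the blank, and leave the other things on the bench where they are.

Things in the scene. Friction and masses are not known exactly. Their poses are not given: they have to be found in the camera images.
- dispenser: Fixed blank dispenser. Origin on the bench at the hopper axis; x points back to the plunger, blanks come out at -x. Hopper: open-topped aluminium pocket, x -27 to 26 mm, 55 mm wide, 46 high, holding three blanks stacked flat on the bench, outlet slot low in front. Grey block behind: x 26 to 126 mm, 68 wide, 60 high; 5 mm high ears out to y = +-48. Plunger at x = 75 mm, y = 0.
- eject_spot (a point): Point on the bench 72 mm in front of the hopper axis (dispenser x = -72 mm), where the centre of a blank comes to lie, within a few mm, when the plunger is fully pressed (a pusher inside moves 3.5 mm per mm of plunger; a fast press makes the blank slide farther). As the plunger rises the next blank drops to the bottom of the hopper; each press ejects one more.
- plunger_top (a point): Centre of the flat top of the plunger's round black cap, 38 mm across and 9 mm thick, 99 mm above the bench when up; pressed straight down.
- plunger (a joint): Travel of the plunger (m): 0 up, 0.022 fully down, growing as it is pressed. A spring returns it; it takes about 5 N to start and 10 to 17 N to reach the bottom.
- blank0: The lowest blank in the stack, the one that comes out: white opal-glass disc, 40 mm across, 12 mm thick, about 40 g. Origin at the centre of its underside, z up. It lies flat on the bench and slides freely.
- blank1: Second blank of the stack, the same as blank0 and lying on it at the start; stays in the hopper. Origin at the centre of its underside.
- blank2: Third, topmost blank of the stack, the same; stays in the hopper. Origin at the centre of its underside.
- square_pad: Square dark-grey graphite pad let into the bench flush with its surface, 100 x 100 mm, to the left or right of the dispenser's outlet. Origin at its centre, x and y parallel to its sides. A blank slides on and off it without a step.
- round_pad: Round graphite pad of the same material, 100 mm across, flush with the bench, on the other side. Not the target. Origin at its centre.
- jar: Bystander: amber glass jar with steel cap, 60 mm across, 85 mm high. Origin at the centre of its underside.
- bottle: Bystander: small white bottle, 42 mm across, 90 mm high. Origin at the centre of its underside.
- paddle: Bystander: graphite paddle lying along its x axis from -100 (wooden handle) to +113 mm (45 mm wide graphite plate), at most 18 mm high. Origin on the bench.
- tweezers: Bystander: steel tweezers lying along their x axis, 155 mm long, 14 mm wide, 8 mm high. Origin at the middle, on the bench.
- reamer: Bystander: standing pointed brass reamer, 36 mm across, 85 mm high. Origin at the centre of its underside.
- rod_box: Bystander: cardboard box, 90 x 90 mm, 70 mm high, with upright glass rods to 155 mm high. Origin at the centre of its underside.
- cork: Bystander: standing cork stopper, 30 mm across, 28 mm high. Origin at the centre of its underside.
Things that resemble listed ones, but are neither listed nor needed, are in the scene too. What is shaped like the dispenser but orange or turquoise is not meant. Leave any black look-alike of the blank2 alone.

How it is judged:
On the way, in this order (a step that is already met when the one before it is completed fails the run):
1. the plunger is pressed down (at least 18 of its 22 mm) (value of joint plunger above 0.018 m), for 0.02 s.
2. the plunger is up again and the lowest blank lies in front of the outlet, the others in the hopper (value of joint plunger below 0.002 m and horizontal distance between blank0 and dispenser above 0.05 m and horizontal distance between each of blank1, blank2 and dispenser below 0.012 m), for 0.1 s.
3. the blank lies wholly on the square pad (x of blank0 in the frame of square_pad between -0.032 and 0.032 m and y of blank0 in the frame of square_pad between -0.032 and 0.032 m), for 0.2 s.
At the end, for the whole second after the job is handed in: The ejected blank lies flat and still on the bench, wholly on the square pad (its centre within 32 mm of the pad's centre along each side); the plunger is up and the other two blanks are still in the hopper (within 12 mm of its axis) (all of step 3 and height (world z) of blank0 below 0.003 m and angle between blank0's own z axis and vertical below 0.1 rad and linear speed of blank0 below 0.01 m/s and value of joint plunger below 0.002 m and horizontal distance between each of blank1, blank2 and dispenser below 0.012 m); the robot touches nothing.
It fails at once if the ejected blank is lifted more than 8 mm or tipped more than 0.4 rad (height (world z) of blank0 above 0.008 m or angle between blank0's own z axis and vertical above 0.4 rad).
It fails at once if the blank is pinched or squeezed hard (more than 15 N from the fingers) (contact force between the fingers and blank0 above 15 N).
It fails at once if a second blank comes out of the dispenser (horizontal distance between any of blank1, blank2 and dispenser above 0.025 m).
It fails at once if a blank is lifted out of the hopper (height (world z) of blank1 above 0.025 m or height (world z) of blank2 above 0.037 m).
It fails at once if another thing on the bench is moved more than 20 mm (distance of any of jar, bottle, paddle, tweezers, reamer, rod_box, cork from where it was at the start of the episode above 0.02 m).
It also fails if it takes over 58 s, if anything falls off the work surface, if the arm or the gripper's body presses on something with over 40 N, if the wrist force passes 120 N, or if a joint passes its speed limit or range.

### The arm

A 6-joint arm with a two-finger parallel gripper is mounted at the origin on the work surface. World frame = base frame: x ahead of the robot, y to its left, z up, the work surface at z = 0. Lengths are in m, angles in rad, forces in N, time in s.
With the tool pointing down it reaches from about 0.3 to 0.95 m from the base axis. Payload 3.1 kg.
Tool frame: the origin (TCP) lies midway between the tips of the shut fingers; the grasp point (between the pads) lies 19 mm behind it (robot.grip_point_offset is the distance from the TCP to the grasp point, in m); z points along the fingers, y is the line along which they close (so a half turn about z gives the same grasp; the last joint's range is limited). The gripper opens to 85 mm and grips with 20 to 120 N. Pads are 22 mm wide; open, the fingers measure 114 mm over their backs; the gripper's body (76 mm by 85 mm) begins 54 mm behind the grasp point. The pads swing forward as they close: fully open they stand 13 mm farther back than shut.
Start: joints at [-1.24, 0.308, 1.634, -0, 1.2, -0.07], TCP at [0.244, -0.575, 0.231] pointing down, gripper open.
Joint ranges: [-3.06, 3.06], [-0.79, 1.96], [0.05, 2.63], [-1.19, 4.34], [0.05, 2.64], [-2.94, 2.94]. Speed limits (rad/s): [2.79, 2.79, 3.14, 3.14, 3.14, 3.14].

### API

Orientations are given as a rotation vector (axis times angle).
In Python, from bench import robot gives the robot as it stands.
- The arm moves only by the shell command python3 -m inch 'ROWS' [OPENING] [FORCE]. ROWS is JSON, a list of rows, each a list of 4 numbers: the shift along the tool's x, y, z in m, then the turn about the tool's z in rad. A call has 1 to 5 rows; each row shifts and turns the commanded pose from where the row before left it, along the tool's axes as they then stand; what a row does not reach is not made up. A row lasts 1/10 s, in which the tool goes at most 50 mm and 8.59 degrees, less where a joint would pass 70% of its speed; a pose out of reach is approached as far as the arm can. A call with a gripper value outside its range is refused whole. OPENING is the finger opening in m, from 0 to 0.0854, set as the call begins (- or left out, the last holds). The fingers move at their own pace and stop on an object; FORCE is the grip in N (left out, the last holds). Time passes only in rows, so rows that do not move let the fingers close. It gives the time, the measured TCP pose, the force, the opening and the grip force at its end, in the units of the state.
- robot.sense(): the state, without advancing time (a new reading comes with each control period).
- robot.get_image(name): name is "scene" or "top" or "wrist"; returns the picture (400x640x3 uint8, red, green, blue); there is no depth.
- robot.camera_model(name): a dict with "camera_matrix" (3x3 intrinsics, pixels), "origin" and "attitude" of the camera in the world; the wrist camera has in their place "hand_eye" (4x4, takes a point from camera to tool coordinates, whose origin is the TCP and whose axes are the flange's). Camera axes: x right, y up, looking along -z (the intrinsics and any distortion apply to the point x, -y, -z); pixel columns grow to the right and rows downward; lengths in m; the calibration is good to about 2 mm. A picture is of the moment at which its call begins: read the wrist's pose just before it. camera_model takes no time and is no camera call.
- robot.close_job(): hands the job in; it is judged then, once.
Trained networks look in the newest picture that a camera, given by its name, has taken for a name from the list of things; names that differ only in an ending like _2 or _b are one class to them, and where a whole thing is asked for, a point or a joint stands for the part that bears it (a point fixed in the world has none). Each returns a list of dicts, best first, with "conf" (0 to 1); they miss things now and then, are a little off and sometimes report something else, mostly with a low value. They report only what shows in the picture. A call takes as long as a camera call. They do not tell look-alikes from the thing itself.
- robot.search_frame(camera, query): "centre" ([x, y, z] in m, in world coordinates, good to about 4 mm: the middle of the surface that is visible of it).
- robot.outline_of(camera, query): "mask" (400x640 bool, what is visible of it).
The state is a dict: "t": time; "qpos": joint angles; "joint_vel": joint speeds; "joint_torque": joint torques, N m; "eef_pos": TCP position; "tool_rot": TCP orientation; "contact_force": force on the tool from outside, world axes, zero at the start; "wrist_torque": the same for the moment, N m; "finger_gap": opening from 0.0 (shut) to 1.0 (fully open); "grasp_force": force on a finger pad.
Only numpy, scipy, OpenCV 4.12 (cv2) and the standard library are available. Lean on these libraries where they do the work, as an engineer would, in place of code of your own. Each camera call takes 0.05 s, during which the arm holds its last target. There are 200 camera calls.

## Working session

There is one attempt and no reset: what is moved stays moved. The work goes in short steps, Python scripts to look and compute and a shell command to move; the robot and the scene stay as the last step left them, time stands still between calls to the robot, and variables do not carry over. Pictures are saved under pics/ and viewed, at most 10 in all, crops included, and the job is handed in when it is done.

```bash
mkdir -p pics; python3 - <<'E'
from bench import robot
import cv2
for n in("top","scene"):
    im=robot.get_image(n); cv2.imwrite(f"pics/{n}0.png",im[:,:,::-1])
    m=robot.camera_model(n); print(n,m)
    for q in("dispenser","plunger_top","square_pad","round_pad","blank2"):
        print(q,[(r["conf"],[round(float(x),3) for x in r["centre"]]) for r in robot.search_frame(n,q)])
s=robot.sense();print(s)
E
```

```text
top {'camera_matrix': array([[453.59430813,   0.        , 318.53985122],
       [  0.        , 453.59430813, 199.42633292],
       [  0.        ,   0.        ,   1.        ]]), 'origin': array([0.26828588, 0.01107127, 1.33912026]), 'attitude': array([ 0.10044258, -0.12803403, -1.58312657])}
dispenser [(0.95, [0.184, 0.293, 0.058]), (0.74, [0.331, -0.403, 0.061]), (0.69, [0.643, 0.003, 0.055])]
plunger_top [(0.57, [0.337, -0.417, 0.098]), (0.53, [0.196, 0.302, 0.099])]
square_pad [(0.79, [0.54, 0.201, 0.003])]
round_pad [(0.67, [0.557, -0.229, -0.004])]
blank2 [(0.5, [0.62, -0.086, 0.013])]
scene {'camera_matrix': array([[465.6650346 ,   0.        , 321.21494072],
       [  0.        , 465.6650346 , 194.77496312],
       [  0.        ,   0.        ,   1.        ]]), 'origin': array([1.13009026, 0.07778833, 1.04954672]), 'attitude': array([0.45308454, 0.51434276, 1.58240549])}
dispenser [(0.68, [0.207, 0.298, 0.052]), (0.65, [0.355, -0.405, 0.054])]
plunger_top [(0.73, [0.657, 0.009, 0.099]), (0.68, [0.341, -0.413, 0.101]), (0.49, [0.196, 0.302, 0.098])]
square_pad [(0.78, [0.542, 0.208, -0.0])]
round_pad [(0.43, [0.743, 0.248, 0.085])]
blank2 [(0.67, [0.626, -0.085, 0.012]), (0.49, [0.582, -0.006, 0.04])]
{'t': 0.6, 'qpos': array([-1.23972220e+00,  3.08059608e-01,  1.63377062e+00, -4.78807725e-05,
        1.19973093e+00, -6.97172583e-02]), 'joint_vel': array([ 0.00058591, -0.00028417, -0.00133916, -0.00040964, -0.00064249,
       -0.00201561]), 'joint_torque': array([-6.48431367e-06, -4.14985120e+01, -2.76894057e+01, -1.98459702e-04,
        1.24618306e-03,  6.88548791e-07]), 'eef_pos': array([ 0.24379842, -0.5755041 ,  0.23131123]), 'tool_rot': array([ 3.07868103e+00,  6.25375738e-01, -6.30480713e-05]), 'contact_force': array([ 0.7597483 , -0.00078589,  0.4942572 ]), 'wrist_torque': array([ 0.03275027, -0.03050927,  0.06515457]), 'grasp_force': 0.0, 'finger_gap': 0.999936639528982}
```

View pics/top0.png

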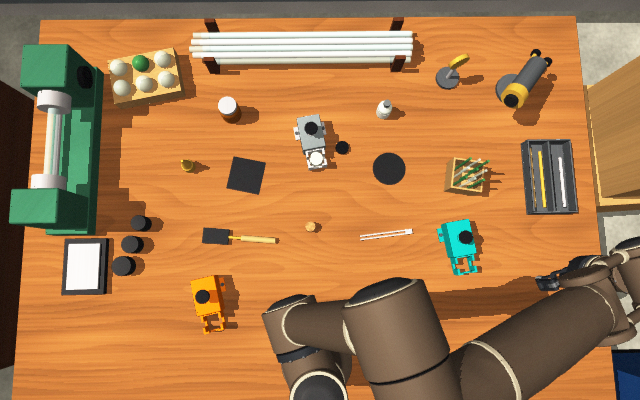

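View pics/scene0.png

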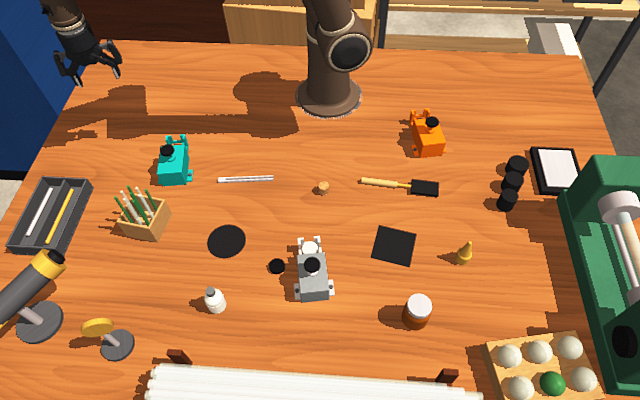

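The top view shows the grey dispenser, with its plunger at about (311,128), hopper at (316,158) and outlet facing the robot. The square pad is at (246,175), a black decoy disc at (342,148) and the cork at (311,227). Next I'll get accurate positions from the masks in both views.

```bash
cat > h.py <<'E'
from bench import robot
import cv2, numpy as np
from scipy.spatial.transform import Rotation as R
def ray(n,uv,z):
    m=robot.camera_model(n);K=m["camera_matrix"]
    A=np.array(m["attitude"]);A=R.from_rotvec(A).as_matrix() if A.size==3 else A
    d=np.linalg.inv(K)@[uv[0],uv[1],1];d=A@[d[0],-d[1],-d[2]];o=np.array(m["origin"])
    return (o+d*(z-o[2])/d[2])[:2]
def blobs(n,im,cond,near,zs,rad=.12,mn=20):
    k,l,s,c=cv2.connectedComponentsWithStats(cond(im.astype(int)).astype(np.uint8))
    out=[]
    for i in range(1,k):
        p=ray(n,c[i],zs)
        if s[i,4]>mn and np.hypot(*(p-near))<rad: out.append((c[i].round(1),int(s[i,4]),p.round(4)))
    return out
E
python3 - <<'E'
from h import *
dark=lambda i:i.max(2)<60
white=lambda i:i.min(2)>190
for n in("top","scene"):
    im=robot.get_image(n)
    print(n,"cap");[print(*b) for b in blobs(n,im,dark,np.array([.65,.005]),.099)]
    print("white");[print(*b) for b in blobs(n,im,white,np.array([.58,0]),.036,.08)]
    print("pad")
    k,l,s,c=cv2.connectedComponentsWithStats(dark(im.astype(int)).astype(np.uint8))
    for i in range(1,k):
        if s[i,4]>400 and np.hypot(*(ray(n,c[i],0)-[.54,.205]))<.05:
            r=cv2.minAreaRect(np.argwhere(l==i)[:,::-1].astype(np.float32)); b=np.array([ray(n,p,0) for p in cv2.boxPoints(r)])
            print(ray(n,c[i],0),b.round(3).tolist())
    for q in("dispenser","plunger_top","cork","jar","reamer","paddle"):
        print(q,[(r["conf"],r["centre"].round(3) if hasattr(r["centre"],"round") else r["centre"]) for r in robot.search_frame(n,q)])
im=robot.get_image("top")[90:250,200:400];cv2.imwrite("pics/c1.png",cv2.resize(im,None,fx=3.7,fy=3.7,interpolation=2)[:,:,::-1])
E
```

```text
top cap
[310.9 127.9] 127 [0.6541 0.0061]
[341.7 147.2] 128 [ 0.5969 -0.0799]
white
[298.9 136.6] 36 [0.6475 0.0415]
[314.8 158.8] 149 [ 0.5795 -0.0044]
pad
[0.54178146 0.20214157] [[0.505, 0.259], [0.599, 0.241], [0.578, 0.146], [0.485, 0.164]]
dispenser [(0.96, [0.6441, 0.0023, 0.0602]), (0.81, [0.3335, -0.4029, 0.0614]), (0.7, [0.1807, 0.2913, 0.0599]), (0.44, [0.359, -0.2183, 0.0082])]
plunger_top [(0.71, [0.6533, 0.0045, 0.1011]), (0.67, [0.3361, -0.4151, 0.0982]), (0.58, [0.1947, 0.3013, 0.0981])]
cork [(0.19, [0.5197, -0.4377, 0.0537])]
jar [(0.91, [0.719, 0.2459, 0.0851])]
reamer [(0.74, [0.5631, 0.3632, 0.036]), (0.2, [0.358, -0.2163, 0.0045])]
paddle [(0.9, [0.3583, 0.2651, 0.0142])]
scene cap
[311.5 264.6] 188 [0.6581 0.0049]
[276.4 266. ] 193 [ 0.6668 -0.0737]
white
[299.7 240.1] 25 [ 0.5613 -0.0349]
[317.5 238. ] 23 [0.5527 0.0089]
[309.3 247.3] 164 [ 0.5801 -0.0092]
pad
[0.5425792  0.20111272] [[0.578, 0.144], [0.482, 0.164], [0.505, 0.261], [0.598, 0.238]]
dispenser [(0.74, [0.2074, 0.2955, 0.0531]), (0.7, [0.6687, 0.008, 0.0576]), (0.58, [0.3546, -0.4063, 0.0545])]
plunger_top [(0.73, [0.5841, -0.006, 0.0377]), (0.72, [0.3423, -0.4146, 0.1011]), (0.49, [0.6571, 0.0102, 0.0991])]
cork [(0.43, [0.3912, 0.0116, 0.0274])]
jar [(0.97, [0.7399, 0.2441, 0.0878])]
reamer [(0.78, [0.5807, 0.3674, 0.0349]), (0.61, [0.6555, 0.0064, 0.0995]), (0.21, [0.3905, 0.0133, 0.0301])]
paddle [(0.93, [0.3558, 0.2636, 0.0128]), (0.72, [0.528, -0.4373, 0.0561])]
```

View pics/c1.png

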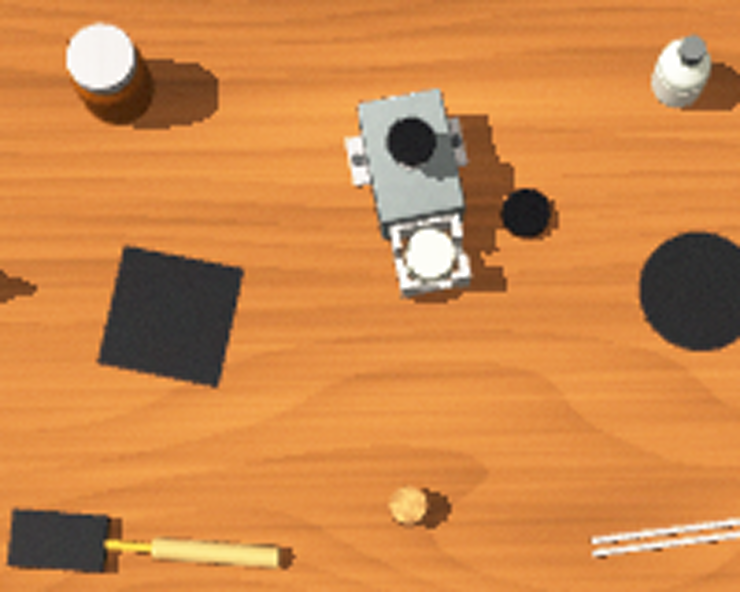

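The picture confirms the layout: outlet facing down in the image, decoy disc right of the hopper, and a clear path to the square pad. In world coordinates the hopper is at (0.580,-0.007), the plunger at (0.656,0.0055) (77 mm apart, 75 expected), the pad at (0.542,0.2015) and the eject spot at about (0.509,-0.018). I'll move above the plunger with the fingers shut.

```bash
python3 -m inch '[[0.03025,-0.01875,0,0],[0.03025,-0.01875,0,0],[0.03025,-0.01875,0,0],[0.03025,-0.01875,0,0],[0.03025,-0.01875,0,0]]' 0
python3 -m inch '[[0.03025,-0.01875,0,0],[0.03025,-0.01875,0,0],[0.03025,-0.01875,0,0],[0.03025,-0.01875,0,0],[0.03025,-0.01875,0,0]]'
python3 -m inch '[[0.03025,-0.01875,0,0],[0.03025,-0.01875,0,0],[0.03025,-0.01875,0,0],[0.03025,-0.01875,0,0],[0.03025,-0.01875,0,0]]'
python3 -m inch '[[0.03025,-0.01875,0,0],[0.03025,-0.01875,0,0],[0.03025,-0.01875,0,0],[0.03025,-0.01875,0,0],[0.03025,-0.01875,0,0]]'
python3 -m inch '[[0,0,0.01,-0.145],[0,0,0.01,-0.145],[0,0,0.01,-0.145],[0,0,0.01,-0.145],[0,0,0.01,-0.145]]'
python3 -m inch '[[0,0,0.02,-0.145],[0,0,0.02,-0.145],[0,0,0,0],[0,0,0,0]]'
```

```text
t: 1.85
eef_pos: [0.3472, -0.4291, 0.2314]
tool_rot: [3.078, 0.625, 0.0]
contact_force: [0.3, -0.2, 0.6]
finger_gap: 0.145
grasp_force: 0.0
t: 2.35
eef_pos: [0.4499, -0.2836, 0.2315]
tool_rot: [3.078, 0.625, 0.001]
contact_force: [-0.2, 0.6, -0.7]
finger_gap: 0.002
grasp_force: 0.0
t: 2.85
eef_pos: [0.5527, -0.1382, 0.2315]
tool_rot: [3.078, 0.625, 0.001]
contact_force: [0.8, 0.0, -0.3]
finger_gap: 0.0
grasp_force: 0.0
t: 3.35
eef_pos: [0.6553, 0.0072, 0.2313]
tool_rot: [3.079, 0.626, 0.0]
contact_force: [0.7, -0.6, 0.3]
finger_gap: -0.002
grasp_force: 0.0
t: 3.85
eef_pos: [0.6546, 0.006, 0.1808]
tool_rot: [2.652, 1.685, 0.0]
contact_force: [1.1, -0.4, -0.1]
finger_gap: -0.003
grasp_force: 0.0
t: 4.25
eef_pos: [0.6543, 0.0059, 0.141]
tool_rot: [-2.389, -2.039, 0.001]
contact_force: [-0.1, 0.3, 0.8]
finger_gap: -0.002
grasp_force: 0.0
```

```bash
python3 -m inch '[[0,0,0.012,0],[0,0,0.012,0],[0,0,0.01,0],[0,0,0.003,0],[0,0,0.002,0]]'
python3 -m inch '[[0,0,0.002,0],[0,0,0.002,0],[0,0,0.002,0],[0,0,0.002,0],[0,0,0.002,0]]'
python3 -m inch '[[0,0,0.002,0],[0,0,0.002,0],[0,0,0.002,0],[0,0,0.002,0],[0,0,0.002,0]]'
```

```text
t: 4.75
eef_pos: [0.654, 0.0058, 0.1013]
tool_rot: [-2.386, -2.042, 0.002]
contact_force: [-0.3, -1.3, -0.3]
finger_gap: -0.003
grasp_force: 0.0
t: 5.25
eef_pos: [0.6551, 0.0058, 0.0946]
tool_rot: [2.386, 2.042, 0.001]
contact_force: [-4.2, 0.3, 10.4]
finger_gap: -0.003
grasp_force: 4.9
t: 5.75
eef_pos: [0.6551, 0.0058, 0.0847]
tool_rot: [2.386, 2.042, 0.001]
contact_force: [-3.9, -0.4, 10.3]
finger_gap: 0.001
grasp_force: 4.9
```

```bash
python3 -m inch '[[0,0,0.002,0],[0,0,0.002,0],[0,0,0.002,0],[0,0,0.001,0],[0,0,0.001,0]]'
python3 -m inch '[[0,0,0.001,0],[0,0,0.001,0]]'
```

```text
t: 6.25
eef_pos: [0.6551, 0.0058, 0.077]
tool_rot: [2.386, 2.043, 0.001]
contact_force: [-5.8, 0.4, 15.1]
finger_gap: 0.001
grasp_force: 7.2
t: 6.45
eef_pos: [0.6552, 0.0058, 0.077]
tool_rot: [2.386, 2.043, -0.0]
contact_force: [-8.8, -0.1, 23.3]
finger_gap: 0.0
grasp_force: 11.5
```

```bash
python3 -m inch '[[0,0,-0.006,0],[0,0,-0.006,0],[0,0,-0.008,0],[0,0,-0.01,0],[0,0,-0.02,0]]'
python3 -m inch '[[0,0,-0.03,0],[0,0,0,0],[-0.0228,-0.0278,0,0],[-0.0228,-0.0278,0,0],[-0.0228,-0.0278,0,0]]'
python3 -m inch '[[-0.0228,-0.0278,0,0],[-0.0228,-0.0278,0,0],[0,0,0,0]]' 0.02
python3 - <<'E'
from h import *
white=lambda i:i.min(2)>170
for n in("top","scene"):
    im=robot.get_image(n); cv2.imwrite(f"pics/{n}2.png",im[:,:,::-1])
    [print(n,*b) for b in blobs(n,im,white,np.array([.53,-.01]),.012,.12)]
    print([(r["conf"],r["centre"]) for r in robot.search_frame(n,"blank0")])
a=cv2.imread("pics/top2.png")[90:250,220:380];b=cv2.imread("pics/scene2.png")[160:320,220:380]
cv2.imwrite("pics/c2.png",cv2.resize(np.hstack([a,b]),None,fx=2.5,fy=2.5))
E
```

```text
t: 6.95
eef_pos: [0.6531, 0.0059, 0.121]
tool_rot: [-2.385, -2.041, 0.004]
contact_force: [-0.9, -0.3, -0.6]
finger_gap: 0.002
grasp_force: 0.0
t: 7.45
eef_pos: [0.56, -0.0491, 0.1512]
tool_rot: [-2.385, -2.043, 0.001]
contact_force: [0.3, 0.0, 0.4]
finger_gap: -0.001
grasp_force: 0.0
t: 7.75
eef_pos: [0.4945, -0.0862, 0.1504]
tool_rot: [-2.386, -2.037, 0.007]
contact_force: [1.1, 0.2, -0.0]
finger_gap: 0.234
grasp_force: 0.0
top [320.8 150.4] 26 [ 0.611  -0.0231]
top [315.2 160.3] 152 [ 0.5807 -0.0058]
top [327.5 156.7] 42 [ 0.5914 -0.043 ]
top [317.4 181.1] 55 [ 0.5174 -0.0113]
[(0.72, [0.5828, -0.0089, 0.0244])]
scene [307.2 228.7] 170 [ 0.5131 -0.0215]
scene [299.7 240.1] 31 [ 0.5479 -0.0377]
scene [317.3 238.2] 27 [0.5396 0.0067]
scene [314.7 271.2] 945 [0.6322 0.0077]
[(0.65, [0.6242, -0.0878, 0.0106]), (0.63, [0.5144, -0.0168, 0.015]), (0.56, [0.5797, -0.0065, 0.0276])]
```

View pics/c2.png

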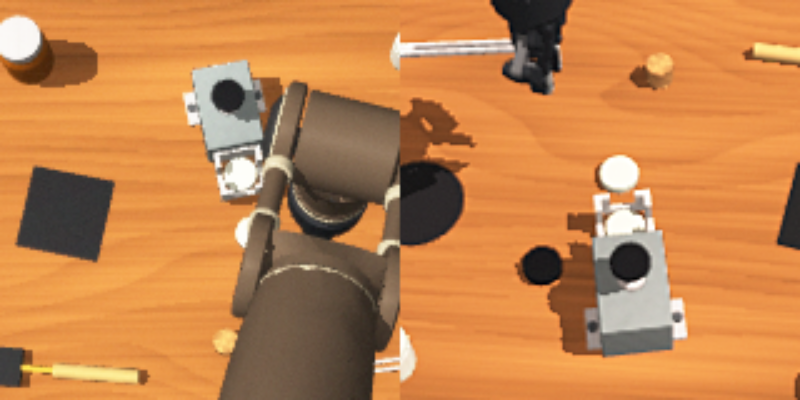

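The blank lies at about (0.510,-0.020) in front of the outlet. The plunger is up and the other blanks are still in the hopper (right crop: blank at (618,173)). Next I'll line up behind it and go down.

```bash
python3 -m inch '[[0,0.006,0.03,0],[0,0,0.03,0],[0,0,0.03,0],[0,0,0.03,0],[0,0,0.015,0]]'
python3 -m inch '[[0,0,0.006,0],[0,0,0.003,0],[0,0,0.003,0],[0,0,0,0]]'
```

```text
t: 8.45
eef_pos: [0.5049, -0.0851, 0.0144]
tool_rot: [-2.383, -2.042, 0.003]
contact_force: [-0.3, 0.2, -1.2]
finger_gap: 0.234
grasp_force: 0.0
t: 8.85
eef_pos: [0.5065, -0.0863, 0.0058]
tool_rot: [2.386, 2.042, 0.001]
contact_force: [0.3, 0.2, -0.2]
finger_gap: 0.234
grasp_force: 0.0
```

```bash
python3 -m inch '[[0,-0.006,0.002,0],[0,0,0.001,0],[0.01,0,0,0],[0.01,0,0,0],[0.006,0,0,0]]'
python3 -m inch '[[0.005,0,0,0],[0.005,0,0,0],[0.005,0,0,0],[0.005,0,0,0],[0,0,0,0]]'
cat > see.py <<'E'
import sys
from h import *
near=np.array([float(sys.argv[1]),float(sys.argv[2])])
s=robot.sense();print(s["eef_pos"].round(4))
white=lambda i:i.min(2)>150
for n in("scene","top"):
    im=robot.get_image(n)
    if n=="scene": cv2.imwrite(f"pics/{sys.argv[3]}.png",cv2.resize(im[150:310,260:460],None,fx=3.5,fy=3.5)[:,:,::-1])
    [print(n,*b) for b in blobs(n,im,white,near,.012,.06)]
    print([(r["conf"],np.round(r["centre"],3)) for r in robot.search_frame(n,"blank0")])
E
python3 see.py 0.512 -0.01 s3
```

```text
t: 9.35
eef_pos: [0.5039, -0.0585, 0.0025]
tool_rot: [2.386, 2.043, 0.001]
contact_force: [-0.1, -1.5, 0.3]
finger_gap: 0.235
grasp_force: 0.0
t: 9.85
eef_pos: [0.5068, -0.0393, 0.0023]
tool_rot: [-2.386, -2.044, -0.0]
contact_force: [0.0, -0.1, -0.1]
finger_gap: 0.239
grasp_force: 0.0
[ 0.5068 -0.0393  0.0023]
scene [312.2 230.1] 205 [ 0.5165 -0.0083]
scene [299.7 240. ] 32 [ 0.5476 -0.0377]
[(0.78, array([ 0.623, -0.083,  0.012])), (0.55, array([ 0.579, -0.01 ,  0.028])), (0.53, array([ 0.513, -0.009,  0.012]))]
[(0.6, array([ 0.633, -0.088,  0.011])), (0.35, array([0.654, 0.004, 0.098]))]
```

View pics/s3.png

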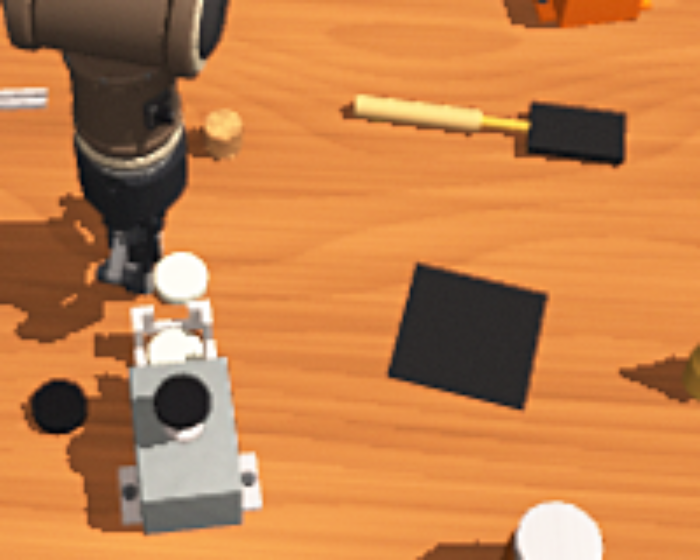

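The fingers sit behind the blank at about (0.513,-0.009), in contact with it. I'll push towards the pad.

```bash
python3 -m inch '[[0.004,0,0,0],[0.006,0,0,0],[0.008,0,0,0],[0.008,0,0,0],[0.008,0,0,0]]'
python3 -m inch '[[0.008,0,0,0],[0.008,0,0,0],[0.008,0,0,0],[0.008,0,0,0],[0.008,0,0,0]]'
python3 -m inch '[[0.008,0,0,0],[0.008,0,0,0],[0.006,0,0,0],[0.004,0,0,0],[0.002,0,0,0]]'
python3 see.py 0.526 0.08 s4
```

```text
t: 10.55
eef_pos: [0.5121, -0.0054, 0.0023]
tool_rot: [-2.386, -2.043, 0.0]
contact_force: [0.2, -0.6, -1.0]
finger_gap: 0.232
grasp_force: 0.1
t: 11.05
eef_pos: [0.5182, 0.0339, 0.0023]
tool_rot: [-2.387, -2.043, 0.0]
contact_force: [-0.5, 0.1, -0.6]
finger_gap: 0.233
grasp_force: 0.1
t: 11.55
eef_pos: [0.5225, 0.0613, 0.0022]
tool_rot: [2.386, 2.043, -0.0]
contact_force: [0.4, -0.7, -0.4]
finger_gap: 0.232
grasp_force: 0.1
[0.5225 0.0613 0.0022]
scene [349.6 235.8] 183 [0.5271 0.089 ]
[(0.74, array([0.531, 0.094, 0.012])), (0.47, array([ 0.624, -0.086,  0.01 ])), (0.42, array([0.668, 0.009, 0.061])), (0.4, array([ 0.579, -0.005,  0.028]))]
[(0.59, array([ 0.621, -0.086,  0.01 ])), (0.57, array([ 0.581, -0.018,  0.022]))]
```

```bash
python3 -m inch '[[0.004,0,0,0],[0.006,0,0,0],[0.008,0,0,0],[0.008,0,0,0],[0.008,0,0,0]]'
python3 -m inch '[[0.008,0,0,0],[0.008,0,0,0],[0.008,0,0,0],[0.008,0,0,0],[0.008,0,0,0]]'
python3 -m inch '[[0.008,0,0,0],[0.008,0,0,0],[0.007,0,0,0],[0.006,0,0,0],[0.004,0,0,0]]'
python3 -m inch '[[0.003,0,0,0],[0.002,0,0,0],[0,0,0,0]]'
python3 see.py 0.544 0.2 s5
```

```text
t: 12.25
eef_pos: [0.5279, 0.0953, 0.0023]
tool_rot: [2.387, 2.043, 0.0]
contact_force: [0.1, -0.9, 0.4]
finger_gap: 0.236
grasp_force: 0.1
t: 12.75
eef_pos: [0.534, 0.1347, 0.0023]
tool_rot: [2.387, 2.043, 0.0]
contact_force: [0.3, 0.1, -0.2]
finger_gap: 0.234
grasp_force: 0.1
t: 13.25
eef_pos: [0.5391, 0.1672, 0.0023]
tool_rot: [2.386, 2.043, 0.0]
contact_force: [-0.2, -0.6, -0.1]
finger_gap: 0.232
grasp_force: 0.1
t: 13.55
eef_pos: [0.5398, 0.1717, 0.0023]
tool_rot: [2.387, 2.043, 0.0]
contact_force: [-0.3, 0.5, -0.1]
finger_gap: 0.237
grasp_force: 0.0
[0.5398 0.1717 0.0023]
scene [393.5 244.3] 170 [0.5448 0.2005]
[(0.77, array([ 0.624, -0.087,  0.01 ])), (0.73, array([0.546, 0.205, 0.013])), (0.57, array([0.56 , 0.227, 0.001])), (0.43, array([ 0.581, -0.007,  0.031]))]
[(0.63, array([ 0.586, -0.011,  0.023])), (0.41, array([0.389, 0.015, 0.031])), (0.38, array([ 0.519, -0.437,  0.055]))]
```

View pics/s5.png

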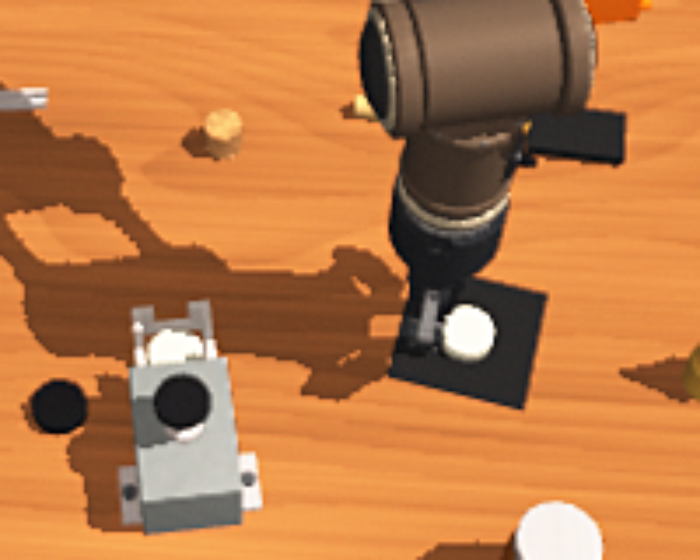

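The blank lies at about (0.545,0.202), in the middle of the square pad (crop (467,333)). I'll back off, lift and check again.

```bash
python3 -m inch '[[-0.005,0,0,0],[-0.015,0,0,0],[-0.025,0,0,0],[-0.02,0,0,0],[0,0,-0.03,0]]'
python3 -m inch '[[0,0,-0.04,0],[0,0,-0.04,0],[0,0,-0.03,0],[0,0,0,0],[0,0,0,0]]'
python3 see.py 0.544 0.2 s6
```

```text
t: 14.25
eef_pos: [0.5242, 0.1036, 0.0286]
tool_rot: [-2.385, -2.036, 0.016]
contact_force: [-0.1, -0.3, -0.1]
finger_gap: 0.233
grasp_force: 0.0
t: 14.75
eef_pos: [0.5298, 0.1064, 0.1429]
tool_rot: [2.387, 2.041, 0.002]
contact_force: [-0.8, -0.3, 0.3]
finger_gap: 0.233
grasp_force: 0.0
[0.5298 0.1064 0.1429]
scene [393.  244.1] 184 [0.5443 0.1992]
[(0.65, array([ 0.624, -0.085,  0.011])), (0.6, array([0.545, 0.202, 0.013])), (0.4, array([ 0.579, -0.007,  0.03 ]))]
top [246.5 170.2] 48 [0.5532 0.1991]
[(0.58, array([ 0.585, -0.008,  0.024]))]
```

View pics/s6.png

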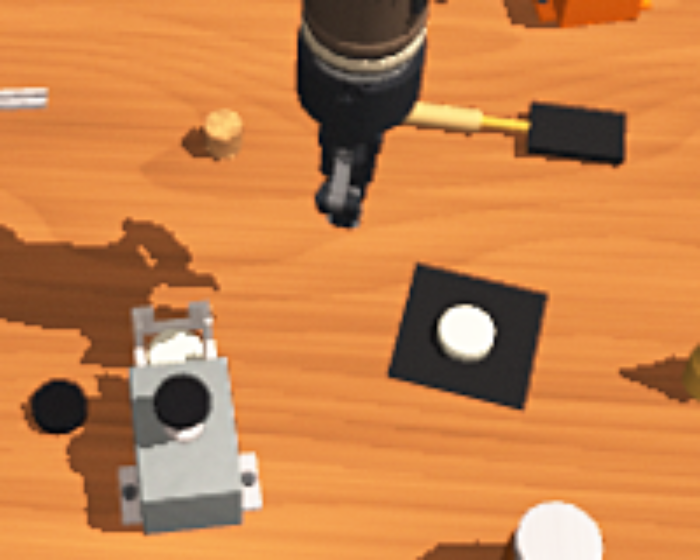

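The blank lies alone in the centre of the pad, and the arm is clear of everything.

```bash
python3 -c "
from bench import robot
print(robot.close_job())"
```

```text
the job is handed in; nothing more can be done
None
```

I pressed the plunger once, pushed the ejected blank to within about 5 mm of the square pad's centre and handed the job in; the last picture shows the other blanks still in the hopper and the arm clear, but no verdict came back.

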